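# Make up two bathroom kits from the turntable

## Task

Make up two wash kits from the stock on the turntable: the amber dropper bottle, the mint floss case and the nail clipper go in the blue tray, the green dropper bottle and the coral floss case in the grey tray. In each tray the bottle stands upright in the narrow bay, and every other thing lies flat, the way up it was, in a wide bay of its own. Keep the bottles upright and set everything down gently without dropping it; the cream jar stays standing on the turntable, and the cup with the toothbrush is to be left where it stands.

Things in the scene. Friction and masses are not known exactly. Their poses are not given: they have to be found in the camera images.
- amber_bottle: Closed dropper bottle, brown amber glass with a paper label, black collar and black bulb, about 45 g, 92 mm tall, standing upright on the turntable. Glass body 28.5 mm in diameter, straight from 0 to 50 mm height, then a shoulder; ribbed collar 21.6 mm in diameter from 58 to 72 mm; rubber bulb 15 mm in diameter up to 92 mm. Origin: centre of its underside, z up along the bottle.
- green_bottle: Closed dropper bottle, dark green glass with a paper label, white collar and white bulb, about 45 g, 92 mm tall, standing upright on the turntable. Glass body 28.5 mm in diameter, straight from 0 to 50 mm height, then a shoulder; ribbed collar 21.6 mm in diameter from 58 to 72 mm; rubber bulb 15 mm in diameter up to 92 mm. Origin: centre of its underside, z up along the bottle.
- mint_floss: Mint green plastic dental floss case lying flat, a rounded block 50 mm long (own x), 40 mm wide (own y), 20 mm thick (z), about 25 g, with a round paper sticker on top. Origin at the centre of its underside, z up. Starts on the turntable disc.
- coral_floss: Coral red plastic dental floss case lying flat, a rounded block 50 mm long (own x), 40 mm wide (own y), 20 mm thick (z), about 25 g, with a round paper sticker on top. Origin at the centre of its underside, z up. Starts on the turntable disc.
- nail_clipper: Chrome nail clipper lying flat and folded, 58 mm long (own x), 13 mm wide (own y), 11 mm high (z), about 40 g. Origin at the centre of its underside, z up. Starts on the turntable disc.
- blue_tray: Blue open plastic kit tray, loose, 450 g. Outside 200 (own x) x 120 (own y) x 25 mm; walls and floor 3 mm thick. Two cross walls 24 mm high make three bays, y -57 to +57 mm: narrow bottle bay x -97 to -49 mm (centre -73), middle wide bay x -46 to +24 (centre -11), end wide bay x +27 to +97 (centre +62). Origin: centre of its underside, z up. Its -x end points to the robot (within 17 deg).
- grey_tray: Grey open plastic kit tray, loose, 450 g. Outside 200 (own x) x 120 (own y) x 25 mm; walls and floor 3 mm thick. Two cross walls 24 mm high make three bays, y -57 to +57 mm: narrow bottle bay x -97 to -49 mm (centre -73), middle wide bay x -46 to +24 (centre -11), end wide bay x +27 to +97 (centre +62). Origin: centre of its underside, z up. Its -x end points away (within 17 deg).
- turntable: White turntable, 296 mm in diameter, foot fixed. The stock stands on its disc, face 22 mm above the shelf, in a ring 95 mm from the centre, 95 mm apart, in any order and yaw. Rim lip 5 mm wide, 6 mm above the face; chrome knob at the centre 34 mm in diameter, top 48 mm above the face. The disc turns if pushed sideways (0.06 N m). Origin: on the shelf at the turning axis, z up; it does not turn.
- cream_jar: Small round white cream jar with a black screw lid, 45 mm in diameter and 36 mm tall, 90 g. Origin at the centre of its underside, z up. It stands on the turntable disc among the stock and belongs to neither kit.
- cup: White ceramic cup, 72 mm across the rim, 95 mm tall, with a yellow toothbrush leaning in it that reaches 195 mm above the shelf and 55 mm out from the cup's axis (own +x, away from the robot); the two move as one, 300 g. Origin: centre of its underside, z up. It stands on the shelf beyond the tray on the robot's left.

How it is judged:
At the end, for the whole second after the job is handed in: All five in their trays: bottle in the narrow bay, each other thing in a wide bay of its own, centre inside the bay, within 5 mm of its floor, within 8 degrees of upright, below 0.02 m/s. Trays level on the shelf, cream jar upright on the turntable, cup upright within 20 mm of its start (x of amber_bottle in the frame of blue_tray between -0.095 and -0.051 m and y of amber_bottle in the frame of blue_tray between -0.055 and 0.055 m and z of amber_bottle in the frame of blue_tray between 0 and 0.008 m and angle between each of amber_bottle, green_bottle, cream_jar's own z axis and vertical below 0.15 rad and x of green_bottle in the frame of grey_tray between -0.095 and -0.051 m and y of green_bottle in the frame of grey_tray between -0.055 and 0.055 m and z of green_bottle in the frame of grey_tray between 0 and 0.008 m and ((x of mint_floss in the frame of blue_tray between -0.043 and 0.021 m and y of mint_floss in the frame of blue_tray between -0.055 and 0.055 m and z of mint_floss in the frame of blue_tray between 0 and 0.008 m and angle between each of mint_floss, nail_clipper's own z axis and vertical below 0.15 rad and x of nail_clipper in the frame of blue_tray between 0.03 and 0.094 m and y of nail_clipper in the frame of blue_tray between -0.055 and 0.055 m and z of nail_clipper in the frame of blue_tray between 0 and 0.008 m) or (x of mint_floss in the frame of blue_tray between 0.03 and 0.094 m and y of mint_floss in the frame of blue_tray between -0.055 and 0.055 m and z of mint_floss in the frame of blue_tray between 0 and 0.008 m and angle between each of mint_floss, nail_clipper's own z axis and vertical below 0.15 rad and x of nail_clipper in the frame of blue_tray between -0.043 and 0.021 m and y of nail_clipper in the frame of blue_tray between -0.055 and 0.055 m and z of nail_clipper in the frame of blue_tray between 0 and 0.008 m)) and ((x of coral_floss in the frame of grey_tray between -0.043 and 0.021 m and y of coral_floss in the frame of grey_tray between -0.055 and 0.055 m and z of coral_floss in the frame of grey_tray between 0 and 0.008 m and angle between coral_floss's own z axis and vertical below 0.15 rad) or (x of coral_floss in the frame of grey_tray between 0.03 and 0.094 m and y of coral_floss in the frame of grey_tray between -0.055 and 0.055 m and z of coral_floss in the frame of grey_tray between 0 and 0.008 m and angle between coral_floss's own z axis and vertical below 0.15 rad)) and angle between each of blue_tray, grey_tray's own z axis and vertical below 0.05 rad and height (world z) of each of blue_tray, grey_tray below 0.006 m and horizontal distance between cream_jar and turntable below 0.135 m and z of cream_jar in the frame of turntable between 0.015 and 0.028 m and distance of cup from where it was at the start of the episode below 0.02 m and angle between cup's own z axis and vertical below 0.1 rad and linear speed of each of amber_bottle, mint_floss, nail_clipper, green_bottle, coral_floss below 0.02 m/s); the robot touches nothing.
It fails at once if a dropper bottle is tipped more than 40 degrees from upright (angle between any of amber_bottle, green_bottle's own z axis and vertical above 0.7 rad).
It fails at once if one of the five things is dropped or thrown: it moves faster than 0.6 m/s with no finger touching it (a fall of about 20 mm) ((contact force between amber_bottle and the fingers below 0.01 N and linear speed of amber_bottle above 0.6 m/s) or (contact force between mint_floss and the fingers below 0.01 N and linear speed of mint_floss above 0.6 m/s) or (contact force between nail_clipper and the fingers below 0.01 N and linear speed of nail_clipper above 0.6 m/s) or (contact force between green_bottle and the fingers below 0.01 N and linear speed of green_bottle above 0.6 m/s) or (contact force between coral_floss and the fingers below 0.01 N and linear speed of coral_floss above 0.6 m/s)).
It fails at once if the cup with the toothbrush is shifted more than 20 mm or tipped (distance of cup from where it was at the start of the episode above 0.02 m or angle between cup's own z axis and vertical above 0.3 rad).
It also fails if it takes over 144 s, if anything falls off the work surface, if the arm or the gripper's body presses on something with over 40 N, if the wrist force passes 120 N, or if a joint passes its speed limit or range.

## Robot

A 7-joint arm with a two-finger parallel gripper is mounted at the origin on the work surface. World frame = base frame: x ahead of the robot, y to its left, z up, the work surface at z = 0. Lengths are in m, angles in rad, forces in N, time in s.
With the tool pointing down it reaches from about 0.4 to 0.9 m from the base axis. Payload 5.5 kg.
Tool frame: the origin (TCP) lies at the very end of the fingers, on their centre line; the grasp point (between the pads) lies 19 mm behind it; x points along the fingers, z is the direction in which the jaws open and shut, and the axes are right-handed (so a half turn about x gives the same grasp; the last joint's range is limited). The gripper opens to 92 mm and grips with 3 to 60 N. Pads are 19 mm wide; open, the fingers measure 130 mm over their backs; the gripper's body (75 mm by 190 mm) begins 47 mm behind the grasp point.
Start: joints at [-1.031, 0.501, -0.427, 1.55, 0.221, 1.138, -0.21], TCP at [0.178, 0.625, 0.227] pointing down, gripper open.
Joint ranges: [-2.88, 2.88], [-0.31, 2.03], [-1.54, 1.56], [0.2, 2.42], [-1.41, 4.55], [0.19, 2.02], [-2.57, 2.57]. Speed limits (rad/s): [2.57, 2.57, 3.14, 3.14, 3.14, 3.14, 3.14].

## Interface

Orientations are given as a rotation vector (axis times angle).
In Python, from bench import * gives the robot as it stands. The module is installed in compiled form; this text tells all that it offers.
- The arm moves only by the tool move_arm, never from a script. Its argument "increments" is a list of rows, each a list of 5 numbers: the shift along the world's x, y, z in cm, then the turn about the world's z in degrees, then the opening, from 0 (shut) to 1 (fully open). In form: [[dx, dy, dz, turn, hand], ...]. A call has 1 to 20 rows; each row is the pose to reach, as a shift and turn from the pose measured when the call began; what a row does not reach only later rows make up. A row lasts 1/8 s, in which the tool goes at most 62.5 mm and 10.7 degrees, less where a joint would pass 70% of its speed; a pose out of reach is approached as far as the arm can. A call with a gripper value outside its range is refused whole. The fingers move at their own pace and stop on an object; "grip_force" is the grip in N (left out, the last holds). Time passes only in rows, so rows that repeat a pose let the fingers close. It gives the time, the measured TCP pose, the force and the opening at its end, in the units of the state.
- sense(): the state, without advancing time (a new reading comes with each control period).
- camera(name): name is "scene" or "top" or "wrist"; returns a dict with "color" (400x640x3 uint8, blue, green, red), "depth" (400x640 float32, m along the optical axis (not along the pixel's ray), 0 where there is no reading), "camera_matrix" (3x3 intrinsics, pixels), "rvec" (rotation vector, rad) and "tvec" (3), from world to camera coordinates, as OpenCV has them. Camera axes: x right, y down, z forward; pixel columns grow to the right and rows downward; lengths in m; the calibration is good to about 2 mm. A picture is of the moment at which its call begins.
- close_job(): hands the job in, once; it reports no verdict.
Trained networks look in the newest picture that a camera, given by its name, has taken for a name from the list of things; names that differ only in an ending like _2 or _b are one class to them, and where a whole thing is asked for, a point or a joint stands for the part that bears it (a point fixed in the world has none). Each returns a list of dicts, best first, with "p" (0 to 1); they miss things now and then, are a little off and sometimes report something else, mostly with a low value. They report only what shows in the picture. A call takes as long as a camera call.
- boxes_of(camera, thing): "centre" ([column, row] in pixels, amid what is visible of it).
- place_of(camera, thing): "centre" ([column, row] in pixels: a listed point, or the origin of a listed thing).
The state is a dict: "clock": time; "joints": joint angles; "qvel": joint speeds; "tau": joint torques, N m; "position": TCP position; "ee_rot": TCP orientation; "force": force on the tool from outside, world axes, zero at the start; "ft_torque": the same for the moment, N m; "gripper_width": opening from 0.0 (shut) to 1.0 (fully open).
Only numpy, scipy, OpenCV 4.12 (cv2) and the standard library are available. Lean on these libraries where they do the work, as an engineer would, in place of code of your own. Each camera call takes 0.05 s, during which the arm holds its last target. There are 200 camera calls.

## Working session

There is one attempt and no reset: what is moved stays moved. The work goes in short steps, Python scripts to look and compute and a tool call to move; the robot and the scene stay as the last step left them, time stands still between calls to the robot, and variables do not carry over. Pictures are saved under pics/ and viewed, about 12 in all and at most 16, crops included, and the job is handed in when it is done.

Besides the shell and the picture viewer there is one more tool, called after "Emit:" by a JSON object that holds its "api" and its "payload", one argument or row to a line. move_arm: Moves the arm, as the interface text tells. Its arguments: {"type":"object","properties":{"increments":{"type":"array"},"grip_force":{"type":"number"}},"required":["increments"]}

```bash
mkdir -p pics
cat > h.py <<'E'
from bench import *
import numpy as np, cv2
def cam(n):
    c=camera(n); c['R']=cv2.Rodrigues(np.array(c['rvec'],float))[0]; c['t']=np.array(c['tvec'],float).ravel(); return c
def at_z(c,px,z):
    r=c['R'].T@(np.linalg.inv(c['camera_matrix'])@np.array([px[0],px[1],1.])); o=-c['R'].T@c['t']
    return o+r*(z-o[2])/r[2]
def cloud(c):
    d=c['depth']; v,u=np.mgrid[:d.shape[0],:d.shape[1]]
    p=np.stack([u,v,np.ones_like(u)],-1)@np.linalg.inv(c['camera_matrix']).T*d[...,None]
    w=(p-c['t'])@c['R']; w[d==0]=np.nan; return w
Z=dict(amber_bottle=.022,green_bottle=.022,mint_floss=.022,coral_floss=.022,nail_clipper=.022,cream_jar=.022,blue_tray=0,grey_tray=0,turntable=0,cup=0)
E
python3 - <<'E'
from h import *
print(sense())
for n in("top","scene"):
    c=cam(n); cv2.imwrite(f"pics/{n}0.png",c['color'])
    print(n,-c['R'].T@c['t'])
    for k,z in Z.items():
        for r in place_of(n,k)[:2]: print(k,np.round(r['centre']),round(r['p'],2),np.round(at_z(c,r['centre'],z),3))
E
```

```text
{'clock': 0.0, 'joints': array([-1.03081452,  0.50185847, -0.42678073,  1.55143221,  0.22081268,
        1.13829318, -0.21029255]), 'qvel': array([-2.57640512e-03,  6.52892477e-04,  2.28985572e-03, -1.75413541e-03,
       -8.98146193e-04, -5.07826056e-05,  2.45516154e-04]), 'tau': array([-3.26341760e-04, -5.66592658e+01, -5.81647038e+00, -2.79118091e+01,
       -6.85651903e-02,  3.08591430e-02,  2.13414005e-04]), 'position': array([0.17748321, 0.62458147, 0.22567817]), 'ee_rot': array([-1.00413176,  1.32911002,  1.0022679 ]), 'force': array([ 0.42748485, -0.24142602,  0.38928108]), 'ft_torque': array([ 0.00889287, -0.02301853, -0.02243201]), 'gripper_width': 0.9990880382759645}
top [ 0.44579714 -0.01665609  1.300496  ]
amber_bottle [305. 234.] 0.52 [0.487 0.032 0.022]
green_bottle [364. 202.] 0.6 [ 0.57  -0.127  0.022]
mint_floss [343. 176.] 0.6 [ 0.643 -0.073  0.022]
mint_floss [201. 241.] 0.55 [0.474 0.307 0.022]
coral_floss [306. 173.] 0.74 [0.652 0.027 0.022]
coral_floss [288. 200.] 0.36 [0.578 0.076 0.022]
nail_clipper [289. 200.] 0.5 [0.579 0.075 0.022]
cream_jar [340. 236.] 0.
[... 338 characters left out ...]
504 0.031 0.022]
green_bottle [273. 197.] 0.93 [ 0.569 -0.117  0.022]
green_bottle [208. 175.] 0.57 [ 0.527 -0.296  0.022]
mint_floss [284. 228.] 0.97 [ 0.658 -0.064  0.022]
mint_floss [316. 213.] 0.64 [ 0.599 -0.011  0.022]
coral_floss [328. 236.] 0.65 [0.662 0.028 0.022]
nail_clipper [356. 213.] 0.67 [0.579 0.073 0.022]
cream_jar [302. 182.] 0.55 [ 0.5   -0.069  0.022]
cream_jar [316. 213.] 0.34 [ 0.6   -0.011  0.022]
blue_tray [468. 207.] 0.85 [0.472 0.316 0.   ]
blue_tray [211. 171.] 0.18 [ 0.481 -0.314  0.   ]
grey_tray [207. 170.] 0.72 [ 0.479 -0.328  0.   ]
turntable [315. 213.] 0.8 [ 0.576 -0.02   0.   ]
cup [450. 277.] 0.6 [0.69  0.265 0.   ]
cup [471. 208.] 0.34 [0.475 0.322 0.   ]
```

Run:
```python
from h import *
c=cam("top"); im=c['color'][90:300,140:500]; cv2.imwrite("pics/top1.png",cv2.resize(im,None,fx=2.2,fy=2.2,interpolation=cv2.INTER_CUBIC))
w=cloud(c); hsv=cv2.cvtColor(c['color'],cv2.COLOR_BGR2HSV)
np.savez("top.npz",w=w,hsv=hsv,col=c['color'])
# heights around the tray wall tops
for n,s in(("blue",1),("grey",-1)):
    m=(w[...,2]>.019)&(w[...,2]<.03)&(abs(w[...,1]-s*.32)<.14)&(abs(w[...,0]-.472)<.135)
    p=w[m][:,:2].astype(np.float32); print(n,len(p),cv2.minAreaRect(p))
```

```text
blue 462 ((0.4702036380767822, 0.3192668557167053), (0.12206156551837921, 0.19985230267047882), 85.56976318359375)
grey 472 ((0.47251972556114197, -0.31572437286376953), (0.12122548371553421, 0.20038463175296783), 74.39912414550781)
```

View pics/top1.png

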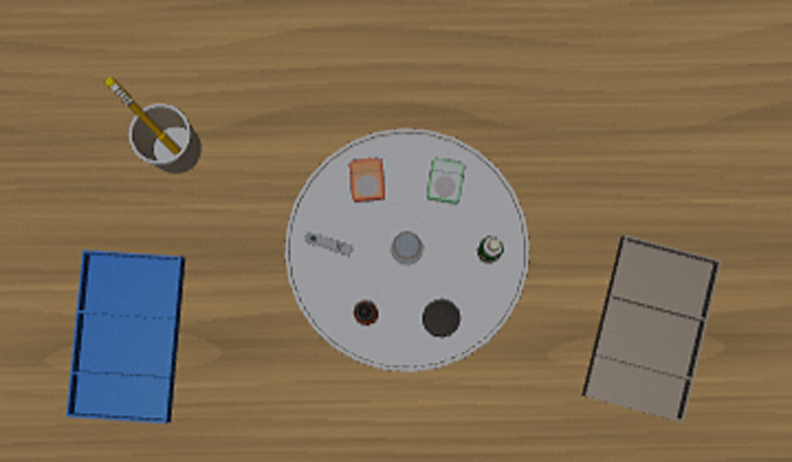

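View pics/scene0.png

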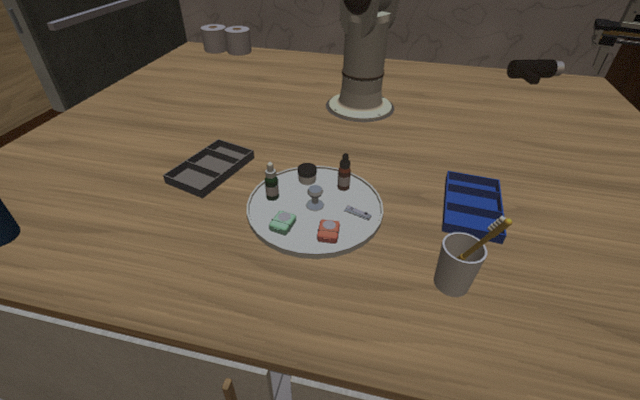

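The picture shows coral floss at crop (366,180), mint (446,180), the clipper (329,243), green bottle (490,249), amber bottle (366,313) and the jar (441,318). The blue tray is on the left. The grey tray on the right appears to have its narrow bay near the robot, which contradicts the text, so I'll measure it.

Run:
```python
from h import *
d=np.load("top.npz"); w,hsv=d['w'],d['hsv']
for n,c0,s,yaw in(("blue",(.4702,.3193),1,-4.43),("grey",(.4725,-.3157),-1,-15.6)):
    a=np.radians(yaw); ax=np.array([np.cos(a),np.sin(a)]); q=w[...,:2]-np.array(c0)
    u=q@ax; v=q@np.array([-ax[1],ax[0]])
    m=(abs(v)<.05)&(abs(u)<.105)
    b=np.arange(-105,106,5)/1000
    print(n,[(int(1000*x),int(1000*np.nanpercentile(w[...,2][m&(u>=x)&(u<x+.005)],85))) for x in b[:-1] if (m&(u>=x)&(u<x+.005)).any()])
r=np.hypot(w[...,0]-.577,w[...,1]+.02); H,S,V=hsv[...,0],hsv[...,1],hsv[...,2]; z=w[...,2]
m0=(z>.027)&(r<.14)&(r>.03); 
n,l,st,ce=cv2.connectedComponentsWithStats(m0.astype(np.uint8))
for i in range(1,n):
    if st[i,4]>15:
        p=w[l==i]; hh=z[l==i]; rc=cv2.minAreaRect(p[hh>hh.max()-.008][:,:2].astype(np.float32)); print(st[i,4],np.round(np.median(p,0),4),round(hh.max(),3),rc)
c=sense(); R=cv2.Rodrigues(c['ee_rot'])[0]; print(np.round(R,3))
```

```text
blue [(-105, 2), (-100, 25), (-95, 6), (-90, 4), (-85, 5), (-80, 5), (-75, 5), (-70, 6), (-65, 5), (-60, 5), (-55, 6), (-50, 25), (-45, 5), (-40, 5), (-35, 5), (-30, 4), (-25, 6), (-20, 4), (-15, 5), (-10, 6), (-5, 6), (0, 5), (5, 5), (10, 5), (15, 5), (20, 24), (25, 26), (30, 5), (35, 5), (40, 5), (45, 5), (50, 5), (55, 5), (60, 4), (65, 4), (70, 5), (75, 5), (80, 6), (85, 5), (90, 5), (95, 24), (100, 2)]
grey [(-105, 4), (-100, 27), (-95, 6), (-90, 5), (-85, 5), (-80, 6), (-75, 7), (-70, 5), (-65, 6), (-60, 5), (-55, 6), (-50, 26), (-45, 4), (-40, 5), (-35, 6), (-30, 5), (-25, 5), (-20, 6), (-15, 5), (-10, 5), (-5, 5), (0, 6), (5, 6), (10, 5), (15, 5), (20, 24), (25, 28), (30, 5), (35, 5), (40, 6), (45, 6), (50, 5), (55, 6), (60, 5), (65, 5), (70, 5), (75, 6), (80, 5), (85, 5), (90, 5), (95, 25), (100, 2)]
286 [0.6532 0.0268 0.0415] 0.05 ((0.6532544493675232, 0.026157479733228683), (0.04669969528913498, 0.036994170397520065), 5.724185466766357)
285 [ 0.6518 -0.0682  0.0413] 0.049 ((0.652117133140564, -0.0689479410648346), (0.036018211394548416, 0.04932568967342377), 84.0504379272461)
85 [0.5781 0.0732 0.0308] 0.038 ((0.578113853931427, 0.07315313816070557), (0.052272289991378784, 0.011383983306586742), 75.11380767822266)
112 [ 0.5625 -0.1162  0.0922] 0.117 ((0.5672522783279419, -0.11920499801635742), (0.009984723292291164, 0.01162725780159235), 63.083919525146484)
238 [ 0.4858 -0.0599  0.0583] 0.065 ((0.4857865571975708, -0.05974222719669342), (0.041181061416864395, 0.04105278104543686), 89.28626251220703)
105 [0.4906 0.0264 0.0916] 0.12 ((0.492131769657135, 0.027711842209100723), (0.00997946597635746, 0.006680297199636698), 62.535972595214844)
[[-0.    -0.962  0.273]
 [ 0.     0.273  0.962]
 [-1.     0.     0.   ]]
```

Coral and mint lie with their long axes roughly along x. The clipper lies roughly along y. In both trays the cross walls measure at -50 and +24 mm from the robot-side end, so both narrow bays face the robot. For grey I trust that over the text. I'll start with the amber bottle.

Emit:
{"api": "move_arm", "payload": {
  "increments": [
    [31.3, -59.7, -4, 0, 0.65],
    [31.3, -59.7, -4, 0, 0.65],
    [31.3, -59.7, -4, 0, 0.65],
    [31.3, -59.7, -4, 0, 0.65],
    [31.3, -59.7, -4, 0, 0.65],
    [31.3, -59.7, -4, 0, 0.65],
    [31.3, -59.7, -4, 0, 0.65],
    [31.3, -59.7, -4, 0, 0.65],
    [31.3, -59.7, -4, 0, 0.65],
    [31.3, -59.7, -4, 0, 0.65],
    [31.3, -59.7, -4, 0, 0.65],
    [31.3, -59.7, -4, 0, 0.65],
    [31.3, -59.7, -4, 0, 0.65],
    [31.3, -59.7, -4, 0, 0.65],
    [31.3, -59.7, -4, 0, 0.65],
    [31.3, -59.7, -4, 0, 0.65]
  ],
  "grip_force": 15
}}

```text
clock: 3.15
position: [0.4904, 0.029, 0.1869]
ee_rot: [-1.004, 1.327, 1.004]
force: [-0.4, 0.0, 0.6]
gripper_width: 0.65
```

Run:
```python
from h import *
c=cam("wrist"); cv2.imwrite("pics/w1.png",c['color']); print(-c['R'].T@c['t'])
w=cloud(c); z=w[...,2]
for k in("amber_bottle","cream_jar","nail_clipper"):
    for r in place_of("wrist",k)[:2]: print(k,r,np.round(at_z(c,r['centre'],.022),3))
m=(z>.075)&(z<.125)&(np.hypot(w[...,0]-.49,w[...,1]-.028)<.03)
print(m.sum(),np.nanmin(w[m],0),np.nanmax(w[m],0),np.nanmedian(w[m],0))
```

```text
[0.41962729 0.04862403 0.34516228]
amber_bottle {'centre': [318.2, 190.7], 'p': 0.63} [0.494 0.027 0.022]
amber_bottle {'centre': [353.0, 301.6], 'p': 0.23} [0.655 0.031 0.022]
cream_jar {'centre': [248.0, 206.2], 'p': 0.93} [ 0.489 -0.061  0.022]
nail_clipper {'centre': [371.1, 243.8], 'p': 0.7} [0.579 0.073 0.022]
539 [0.4827663  0.01707906 0.07506304] [0.50581468 0.04068422 0.11559542] [0.4902443  0.02971387 0.09464007]
```

View pics/w1.png

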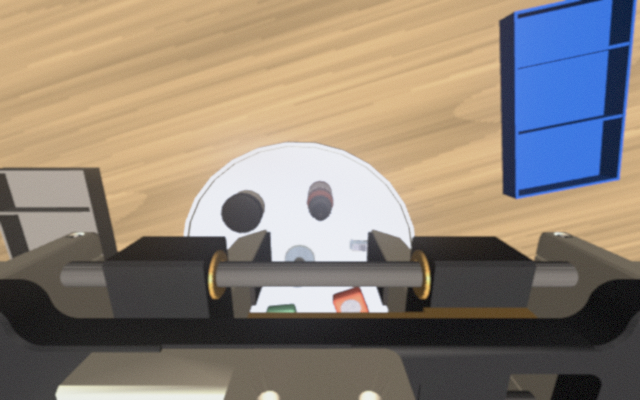

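The wrist view shows the amber bottle at (320,195), between the fingers and clear of the jar and knob. I'll descend 2 mm further out and grip.

Emit:
{"api": "move_arm", "payload": {
  "increments": [
    [0.2, 0, -4, 0, 0.65],
    [0.2, 0, -8, 0, 0.65],
    [0.2, 0, -11, 0, 0.65],
    [0.2, 0, -13.3, 0, 0.65],
    [0.2, 0, -13.3, 0, 0.65],
    [0.2, 0, -13.3, 0, 0.5],
    [0.2, 0, -13.3, 0, 0.4],
    [0.2, 0, -13.3, 0, 0.2],
    [0.2, 0, -13.3, 0, 0.2],
    [0.2, 0, -13.3, 0, 0.2],
    [0.2, 0, -13.3, 0, 0.2],
    [0.2, 0, -12, 0, 0.2],
    [0.2, 0, -10, 0, 0.2]
  ],
  "grip_force": 15
}}

```text
clock: 4.97
position: [0.4915, 0.0284, 0.0868]
ee_rot: [-1.002, 1.329, 1.005]
force: [-0.1, -0.2, -0.6]
gripper_width: 0.307
```

Emit:
{"api": "move_arm", "payload": {
  "increments": [
    [0, 0, 2, 0, 0.2],
    [0, 1, 4, 0, 0.2],
    [-1, 3, 4, 0, 0.2],
    [-2, 6, 4, 0, 0.2],
    [-3, 9.5, 4, 0, 0.2],
    [-4, 13, 4, 0, 0.2],
    [-5, 16.5, 4, 0, 0.2],
    [-6, 20, 4, 0, 0.2],
    [-7.3, 23.5, 4, 0, 0.2],
    [-8.5, 27, 4, 0, 0.2],
    [-9.2, 29, 4, 0, 0.2],
    [-9.4, 29.6, 4, 0, 0.2],
    [-9.4, 29.6, 3, 0, 0.2],
    [-9.4, 29.6, 1, 0, 0.2],
    [-9.4, 29.6, -1, 0, 0.2],
    [-9.4, 29.6, -3, 0, 0.2],
    [-9.4, 29.6, -4, 0, 0.2],
    [-9.4, 29.6, -4, 0, 0.2]
  ]
}}

```text
clock: 7.22
position: [0.3974, 0.323, 0.0461]
ee_rot: [-1.002, 1.332, 1.003]
force: [0.1, 0.2, -0.8]
gripper_width: 0.306
```

Run:
```python
from h import *
print(sense()['position'],sense()['force'])
c=cam("scene"); cv2.imwrite("pics/s1.png",cv2.resize(c['color'][110:300,380:560],None,fx=3,fy=3))
```

```text
[0.39738985 0.32296779 0.04605682] [ 0.10361053  0.18109446 -0.78838736]
```

View pics/s1.png

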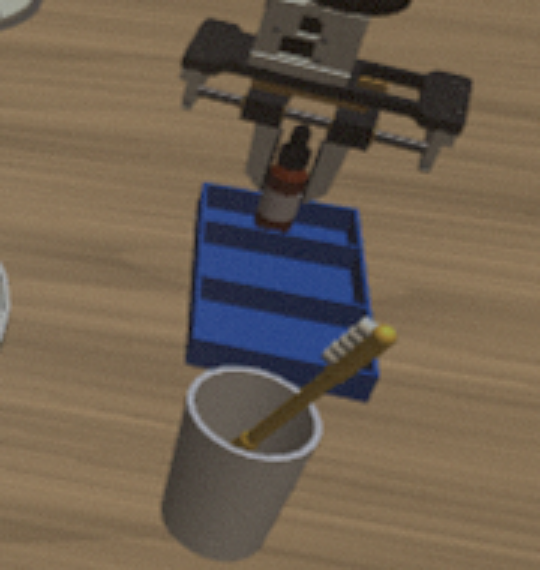

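The bottle is upright above the narrow bay, at crop (280,200). I'll lower the last 12 mm, release and rise.

Emit:
{"api": "move_arm", "payload": {
  "increments": [
    [0, 0.1, -0.6, 0, 0.2],
    [0, 0.1, -1.0, 0, 0.2],
    [0, 0.1, -1.2, 0, 0.2],
    [0, 0.1, -1.25, 0, 0.2],
    [0, 0.1, -1.25, 0, 0.2]
  ]
}}

```text
clock: 7.9
position: [0.398, 0.3252, 0.0351]
ee_rot: [-1.002, 1.329, 1.004]
force: [-1.7, -0.1, 7.8]
gripper_width: 0.309
```

Emit:
{"api": "move_arm", "payload": {
  "increments": [
    [0, 0, 0, 0, 0.35],
    [0, 0, 0, 0, 0.65],
    [0, 0, 0, 0, 0.65],
    [0, 0, 2, 0, 0.65],
    [0, 0, 6, 0, 0.65],
    [0, 0, 11, 0, 0.65],
    [0, 0, 15, 0, 0.65],
    [16.9, -44.4, 15, 0, 0.65],
    [16.9, -44.4, 15, 0, 0.65],
    [16.9, -44.4, 15, 0, 0.65],
    [16.9, -44.4, 15, 0, 0.65],
    [16.9, -44.4, 15, 0, 0.65],
    [16.9, -44.4, 15, 0, 0.65],
    [16.9, -44.4, 15, 0, 0.65],
    [16.9, -44.4, 15, 0, 0.65],
    [16.9, -44.4, 15, 0, 0.65],
    [16.9, -44.4, 15, 0, 0.65]
  ]
}}

```text
clock: 10.02
position: [0.5666, -0.118, 0.1846]
ee_rot: [-1.001, 1.329, 1.005]
force: [-0.5, 0.1, -0.9]
gripper_width: 0.647
```

Run:
```python
from h import *
print(sense()['position'],sense()['force'])
c=cam("wrist"); w=cloud(c); z=w[...,2]
for r in place_of("wrist","green_bottle")[:2]: print(r,np.round(at_z(c,r['centre'],.022),3))
m=(z>.085)&(z<.125)&(np.hypot(w[...,0]-.567,w[...,1]+.119)<.03)
if m.sum(): print(m.sum(),np.nanmin(w[m],0),np.nanmax(w[m],0),np.nanmedian(w[m],0))
c=cam("top"); cv2.imwrite("pics/t2.png",cv2.resize(c['color'][90:300,140:500],None,fx=2.2,fy=2.2))
w=cloud(c);z=w[...,2]
for x,y in((.567,-.119),(.398,.325)):
    m=(z>.1 if x>.5 else z>.075)&(z<.125)&(np.hypot(w[...,0]-x,w[...,1]-y)<.03)
    if m.sum(): print(m.sum(),np.nanmin(w[m],0),np.nanmax(w[m],0))
```

```text
[ 0.56660874 -0.11796558  0.18463433] [-0.46592923  0.07969441 -0.92273678]
{'centre': [453.1, 222.9], 'p': 0.29} [0.654 0.03  0.022]
466 [ 0.55710979 -0.1304432   0.0853442 ] [ 0.58010878 -0.10799903  0.11545502] [ 0.56465683 -0.11812687  0.09566827]
51 [0.38939889 0.31471203 0.07533138] [0.40690858 0.33131373 0.09839357]
```

View pics/t2.png

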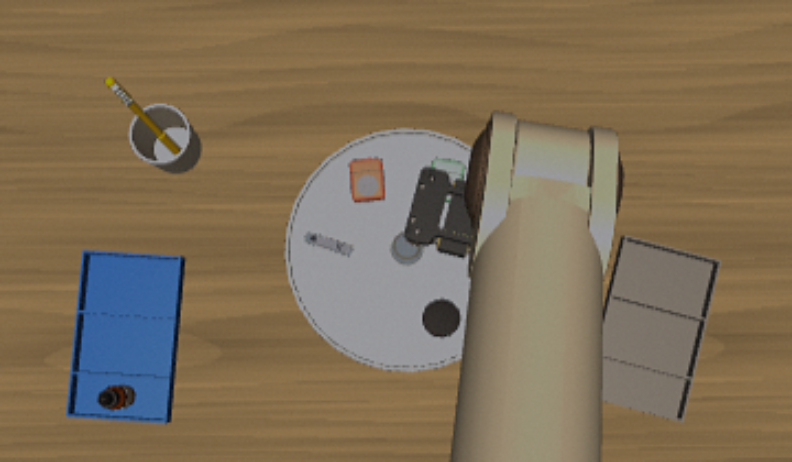

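The amber bottle stands in the narrow bay at crop (118,397), and the turntable stock hasn't moved. Next is the green bottle.

Emit:
{"api": "move_arm", "payload": {
  "increments": [
    [0.15, -0.1, -4, 0, 0.65],
    [0.15, -0.1, -8, 0, 0.65],
    [0.15, -0.1, -11, 0, 0.65],
    [0.15, -0.1, -13.1, 0, 0.65],
    [0.15, -0.1, -13.1, 0, 0.65],
    [0.15, -0.1, -13.1, 0, 0.5],
    [0.15, -0.1, -13.1, 0, 0.4],
    [0.15, -0.1, -13.1, 0, 0.2],
    [0.15, -0.1, -13.1, 0, 0.2],
    [0.15, -0.1, -13.1, 0, 0.2],
    [0.15, -0.1, -13.1, 0, 0.2],
    [0.15, -0.1, -12, 0, 0.2],
    [0.15, -0.1, -10, 0, 0.2]
  ]
}}

```text
clock: 11.8
position: [0.5671, -0.1178, 0.0847]
ee_rot: [-1.002, 1.33, 1.008]
force: [0.1, -0.0, -0.7]
gripper_width: 0.304
```

Emit:
{"api": "move_arm", "payload": {
  "increments": [
    [0, 0, 2, 0, 0.2],
    [-0.5, -0.5, 4, 0, 0.2],
    [-2, -2, 4, 0, 0.2],
    [-4.5, -4.5, 4, 0, 0.2],
    [-7, -7.5, 4, 0, 0.2],
    [-10, -10.5, 4, 0, 0.2],
    [-13, -14, 4, 0, 0.2],
    [-15.5, -16.7, 4, 0, 0.2],
    [-16.4, -17.7, 4, 0, 0.2],
    [-16.5, -17.8, 3, 0, 0.2],
    [-16.5, -17.8, 1, 0, 0.2],
    [-16.5, -17.8, -1, 0, 0.2],
    [-16.5, -17.8, -3, 0, 0.2],
    [-16.5, -17.8, -4, 0, 0.2],
    [-16.5, -17.8, -4.5, 0, 0.2],
    [-16.5, -17.8, -4.9, 0, 0.2],
    [-16.5, -17.8, -5.05, 0, 0.2],
    [-16.5, -17.8, -5.05, 0, 0.2]
  ]
}}

```text
clock: 14.05
position: [0.4028, -0.2962, 0.0353]
ee_rot: [-1.003, 1.329, 1.007]
force: [-2.1, -0.3, 6.4]
gripper_width: 0.305
```

Emit:
{"api": "move_arm", "payload": {
  "increments": [
    [0, 0, 0, 0, 0.35],
    [0, 0, 0, 0, 0.65],
    [0, 0, 0, 0, 0.65],
    [0, 0, 2, 0, 0.65],
    [0, 0, 6, 0, 0.65],
    [0, 0, 11, 0, 0.65],
    [0, 0, 13, 0, 0.65],
    [25, 32.2, 13, 21.5, 0.65],
    [25, 32.2, 13, 21.5, 0.65],
    [25, 32.2, 13, 21.5, 0.65],
    [25, 32.2, 13, 21.5, 0.65],
    [25, 32.2, 13, 21.5, 0.65],
    [25, 32.2, 13, 21.5, 0.65],
    [25, 32.2, 13, 21.5, 0.65],
    [25, 32.2, 13, 21.5, 0.65],
    [25, 32.2, 13, 21.5, 0.65],
    [25, 32.2, 13, 21.5, 0.65]
  ]
}}

```text
clock: 16.18
position: [0.652, 0.0235, 0.1652]
ee_rot: [-1.281, 1.166, 1.283]
force: [-0.0, 1.1, 0.2]
gripper_width: 0.651
```

Run:
```python
from h import *
s=sense();print(s['position'],s['joints'],cv2.Rodrigues(s['ee_rot'])[0][:,2])
c=cam("wrist"); cv2.imwrite("pics/w3.png",c['color']); w=cloud(c); z=w[...,2]
for n,x,y in(("coral",.653,.026),("mint",.652,-.069)):
    m=(z>.036)&(z<.047)&(np.hypot(w[...,0]-x,w[...,1]-y)<.04)
    if m.sum()>20: print(n,m.sum(),cv2.minAreaRect(w[m][:,:2].astype(np.float32)))
m=(z>.029)&(z<.042)&(np.hypot(w[...,0]-.578,w[...,1]-.073)<.04)
if m.sum()>20: print("clip",m.sum(),cv2.minAreaRect(w[m][:,:2].astype(np.float32)))
```

```text
[0.65204637 0.02349674 0.16523173] [-0.00921298  0.53477568 -0.09596865  1.60388798  0.05988107  1.00998157
  1.5449016 ] [-0.09788737  0.99519584 -0.00181967]
coral 1661 ((0.6562714576721191, 0.026739265769720078), (0.050463125109672546, 0.039601411670446396), 4.682155609130859)
mint 1715 ((0.6545295119285583, -0.06838769465684891), (0.04007057100534439, 0.05136076733469963), 79.15714263916016)
clip 509 ((0.5803878307342529, 0.0745963603258133), (0.055721528828144073, 0.012463873252272606), 71.6133804321289)
```

View pics/w3.png

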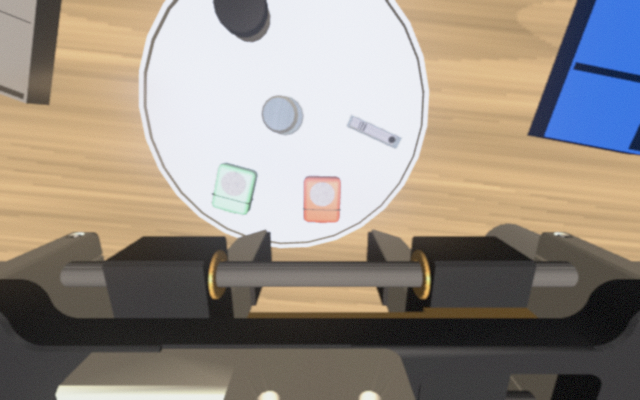

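The wrist view shows coral at (322,198), mint at (234,188) and the clipper at (374,132). The measured sizes match the given ones. I'll grip the coral case.

Emit:
{"api": "move_arm", "payload": {
  "increments": [
    [0.4, 0.3, -4, -1, 0.65],
    [0.4, 0.3, -8, -1, 0.65],
    [0.4, 0.3, -11.5, -1, 0.65],
    [0.4, 0.3, -13.7, -1, 0.65],
    [0.4, 0.3, -13.9, -1, 0.65],
    [0.4, 0.3, -13.9, -1, 0.65],
    [0.4, 0.3, -13.9, -1, 0.5],
    [0.4, 0.3, -13.9, -1, 0.3],
    [0.4, 0.3, -13.9, -1, 0.3],
    [0.4, 0.3, -13.9, -1, 0.3],
    [0.4, 0.3, -13.9, -1, 0.3],
    [0.4, 0.3, -13, -1, 0.3],
    [0.4, 0.3, -11, -1, 0.3]
  ]
}}

```text
clock: 17.85
position: [0.655, 0.0266, 0.0552]
ee_rot: [-1.267, 1.176, 1.272]
force: [-0.9, -0.6, 0.3]
gripper_width: 0.433
```

Emit:
{"api": "move_arm", "payload": {
  "increments": [
    [0, 0, 2.5, 0, 0.3],
    [0, -0.5, 5, 0, 0.3],
    [-0.5, -2, 6, -4, 0.3],
    [-1.5, -5, 6, -8, 0.3],
    [-3, -9, 6, -12, 0.3],
    [-4.5, -13, 6, -16, 0.3],
    [-6, -17.5, 6, -20.3, 0.3],
    [-7.5, -22, 6, -20.3, 0.3],
    [-9, -26.5, 6, -20.3, 0.3],
    [-10.5, -31, 6, -20.3, 0.3],
    [-11.8, -34.5, 6, -20.3, 0.3],
    [-12.3, -35.9, 6, -20.3, 0.3],
    [-12.3, -35.9, 5, -20.3, 0.3],
    [-12.3, -35.9, 3, -20.3, 0.3],
    [-12.3, -35.9, 0.5, -20.3, 0.3],
    [-12.3, -35.9, -1.5, -20.3, 0.3],
    [-12.3, -35.9, -2, -20.3, 0.3],
    [-12.3, -35.9, -2, -20.3, 0.3]
  ]
}}

```text
clock: 20.1
position: [0.5321, -0.3318, 0.0346]
ee_rot: [-1.002, 1.332, 1.011]
force: [0.3, -0.3, 0.1]
gripper_width: 0.433
```

Run:
```python
from h import *
s=sense();print(s['position'],s['force'],cv2.Rodrigues(s['ee_rot'])[0][:,2])
c=cam("scene"); cv2.imwrite("pics/s3.png",cv2.resize(c['color'][90:260,120:330],None,fx=3,fy=3))
```

```text
[ 0.53212411 -0.33178413  0.03462512] [ 0.3371468  -0.31613307  0.12498124] [ 0.26957158  0.96297958 -0.00122602]
```

View pics/s3.png

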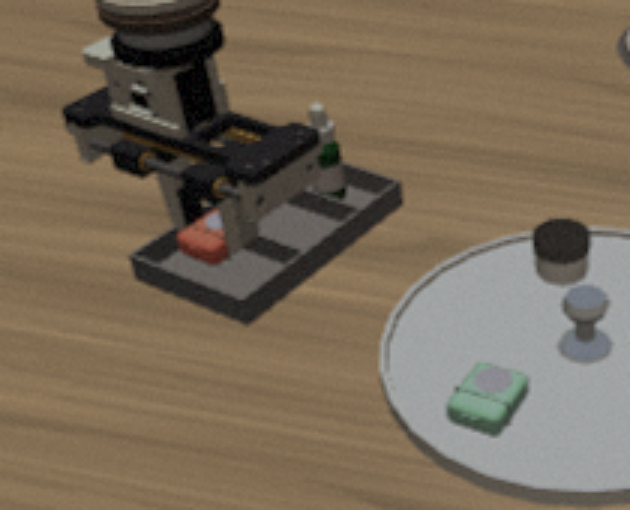

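The coral case is over the end bay at crop (207,235), and the green bottle stands in the narrow bay at (327,165). Now I'll lower it.

Emit:
{"api": "move_arm", "payload": {
  "increments": [
    [0, 0, -1, 0, 0.3],
    [0, 0, -1.8, 0, 0.3],
    [0, 0, -2.3, 0, 0.3],
    [0, 0, -2.6, 0, 0.3],
    [0, 0, -2.75, 0, 0.3],
    [0, 0, -2.75, 0, 0.3]
  ]
}}

```text
clock: 20.9
position: [0.5325, -0.3323, 0.0084]
ee_rot: [-1.003, 1.331, 1.009]
force: [-1.1, 1.6, 3.8]
gripper_width: 0.435
```

Emit:
{"api": "move_arm", "payload": {
  "increments": [
    [0, 0, 0, 0, 0.5],
    [0, 0, 0, 0, 0.65],
    [0, 0, 0, 0, 0.65],
    [0, 0, 2, 0, 0.65],
    [0, 0, 6, 0, 0.65],
    [0, 0, 10, 0, 0.65],
    [12.2, 26.4, 11, 5, 0.65],
    [12.2, 26.4, 11, 5, 0.65],
    [12.2, 26.4, 11, 5, 0.65],
    [12.2, 26.4, 11, 5, 0.65],
    [12.2, 26.4, 11, 5, 0.65],
    [12.2, 26.4, 11, 5, 0.65],
    [12.2, 26.4, 11, 5, 0.65],
    [12.2, 26.4, 11, 5, 0.65]
  ]
}}

```text
clock: 22.65
position: [0.6541, -0.0709, 0.1189]
ee_rot: [-1.068, 1.299, 1.072]
force: [0.5, -0.2, 1.5]
gripper_width: 0.65
```

Run:
```python
from h import *
s=sense();print(s['position'],s['force'],cv2.Rodrigues(s['ee_rot'])[0][:,2])
c=cam("wrist"); w=cloud(c); z=w[...,2]
m=(z>.036)&(z<.047)&(np.hypot(w[...,0]-.654,w[...,1]+.069)<.04)
if m.sum()>20: print(m.sum(),cv2.minAreaRect(w[m][:,:2].astype(np.float32)))
```

```text
[ 0.65406753 -0.07085597  0.11892187] [ 0.53786872 -0.23051898  1.53148763] [ 0.18781919  0.9821993  -0.00291215]
2290 ((0.6541553735733032, -0.06823976337909698), (0.04016837477684021, 0.050674352794885635), 78.93800354003906)
```

Emit:
{"api": "move_arm", "payload": {
  "increments": [
    [0, 0.25, -4, 0, 0.65],
    [0, 0.25, -7, 0, 0.65],
    [0, 0.25, -9, 0, 0.65],
    [0, 0.25, -9.3, 0, 0.65],
    [0, 0.25, -9.3, 0, 0.65],
    [0, 0.25, -9.3, 0, 0.5],
    [0, 0.25, -9.3, 0, 0.3],
    [0, 0.25, -9.3, 0, 0.3],
    [0, 0.25, -9.3, 0, 0.3],
    [0, 0.25, -9.3, 0, 0.3],
    [0, 0.25, -8, 0, 0.3],
    [0, 0.25, -6, 0, 0.3]
  ]
}}

```text
clock: 24.2
position: [0.6532, -0.0681, 0.059]
ee_rot: [-1.067, 1.3, 1.073]
force: [0.7, 0.3, -0.7]
gripper_width: 0.433
```

Emit:
{"api": "move_arm", "payload": {
  "increments": [
    [-0.5, 0, 2.5, 0, 0.3],
    [-2, 0.5, 5, 0, 0.3],
    [-4, 2, 5.5, 3, 0.3],
    [-6.5, 5, 5.5, 6.4, 0.3],
    [-9, 9, 5.5, 6.4, 0.3],
    [-11, 13, 5.5, 6.4, 0.3],
    [-12.1, 17.5, 5.5, 6.4, 0.3],
    [-12.1, 22, 5.5, 6.4, 0.3],
    [-12.1, 26.5, 5.5, 6.4, 0.3],
    [-12.1, 31, 5.5, 6.4, 0.3],
    [-12.1, 35, 5.5, 6.4, 0.3],
    [-12.1, 37.5, 5.5, 6.4, 0.3],
    [-12.1, 38.3, 5.5, 6.4, 0.3],
    [-12.1, 38.3, 4, 6.4, 0.3],
    [-12.1, 38.3, 1.5, 6.4, 0.3],
    [-12.1, 38.3, -1, 6.4, 0.3],
    [-12.1, 38.3, -2, 6.4, 0.3],
    [-12.1, 38.3, -2, 6.4, 0.3]
  ]
}}

```text
clock: 26.45
position: [0.5319, 0.313, 0.0379]
ee_rot: [-1.15, 1.256, 1.156]
force: [-0.4, 0.3, 0.1]
gripper_width: 0.434
```

Run:
```python
from h import *
s=sense();print(s['position'],s['force'],cv2.Rodrigues(s['ee_rot'])[0][:,2])
c=cam("scene"); cv2.imwrite("pics/s4.png",cv2.resize(c['color'][110:300,380:560],None,fx=3,fy=3))
```

```text
[0.53193853 0.31295101 0.03789571] [-0.43559334  0.34704192  0.07011017] [ 0.07879563  0.99687889 -0.00487171]
```

View pics/s4.png

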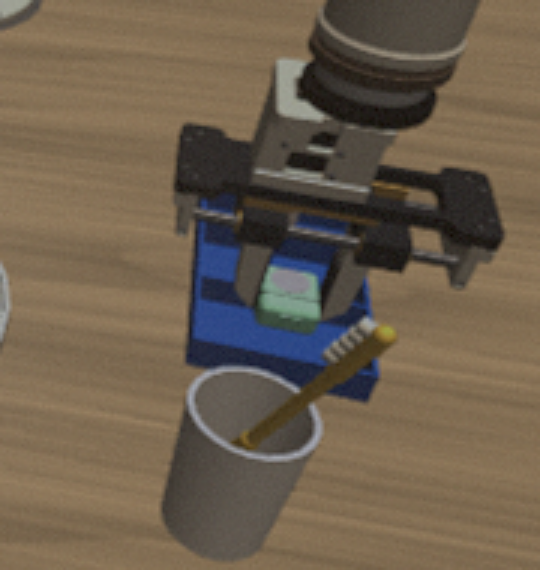

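The mint case is over the end bay at crop (290,300), clear of the cup. Now I'll lower it.

Emit:
{"api": "move_arm", "payload": {
  "increments": [
    [0, 0, -1, 0, 0.3],
    [0, 0, -2, 0, 0.3],
    [0, 0, -2.6, 0, 0.3],
    [0, 0, -2.95, 0, 0.3],
    [0, 0, -3.08, 0, 0.3],
    [0, 0, -3.08, 0, 0.3]
  ]
}}

```text
clock: 27.25
position: [0.5326, 0.3139, 0.0082]
ee_rot: [-1.15, 1.253, 1.155]
force: [-1.0, -0.6, 0.6]
gripper_width: 0.432
```

Emit:
{"api": "move_arm", "payload": {
  "increments": [
    [0, 0, -0.12, 0, 0.3],
    [0, 0, -0.12, 0, 0.3],
    [0, 0, -0.12, 0, 0.5],
    [0, 0, -0.12, 0, 0.65],
    [0, 0, -0.12, 0, 0.65],
    [0, 0, 2, 0, 0.65],
    [0, 0, 6, 0, 0.65],
    [0, 0, 10, 0, 0.65],
    [4.7, -23.9, 12, -104, 0.45],
    [4.7, -23.9, 12, -104, 0.45],
    [4.7, -23.9, 12, -104, 0.45],
    [4.7, -23.9, 12, -104, 0.45],
    [4.7, -23.9, 12, -104, 0.45],
    [4.7, -23.9, 12, -104, 0.45],
    [4.7, -23.9, 12, -104, 0.45],
    [4.7, -23.9, 12, -104, 0.45],
    [4.7, -23.9, 12, -104, 0.45],
    [4.7, -23.9, 12, -104, 0.45],
    [4.7, -23.9, 12, -104, 0.45],
    [4.7, -23.9, 12, -104, 0.45]
  ]
}}

```text
clock: 29.75
position: [0.5798, 0.0753, 0.1289]
ee_rot: [0.258, 1.558, -0.244]
force: [0.1, 0.2, 0.2]
gripper_width: 0.449
```

Run:
```python
from h import *
s=sense();print(s['position'],s['joints'],cv2.Rodrigues(s['ee_rot'])[0][:,2])
c=cam("wrist"); cv2.imwrite("pics/w4.png",c['color']); w=cloud(c); z=w[...,2]
m=(z>.029)&(z<.042)&(np.hypot(w[...,0]-.58,w[...,1]-.074)<.04)
if m.sum()>20: print(m.sum(),cv2.minAreaRect(w[m][:,:2].astype(np.float32)))
```

```text
[0.57984682 0.07526081 0.12893792] [-0.4304871   0.48123133  0.33643143  1.82474861 -0.21323816  0.86905729
 -0.31104353] [ 0.94927681 -0.3144286  -0.002862  ]
544 ((0.5797671675682068, 0.07546951621770859), (0.05561424791812897, 0.011501018889248371), 71.3995132446289)
```

View pics/w4.png

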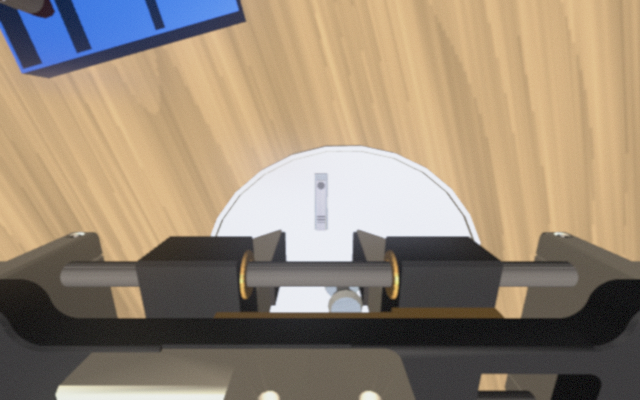

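The clipper is centred at (321,200) and lined up with the jaws. I'll grip it.

Emit:
{"api": "move_arm", "payload": {
  "increments": [
    [0, 0, -4, 0, 0.45],
    [0, 0, -7, 0, 0.45],
    [0, 0, -9.3, 0, 0.45],
    [0, 0, -10.2, 0, 0.45],
    [0, 0, -10.4, 0, 0.45],
    [0, 0, -10.4, 0, 0.35],
    [0, 0, -10.4, 0, 0.2],
    [0, 0, -10.4, 0, 0.05],
    [0, 0, -10.4, 0, 0.05],
    [0, 0, -10.4, 0, 0.05],
    [0, 0, -10.4, 0, 0.05],
    [0, 0, -9, 0, 0.05],
    [0, 0, -6, 0, 0.05]
  ],
  "grip_force": 20
}}

```text
clock: 31.42
position: [0.5782, 0.0749, 0.0682]
ee_rot: [0.258, 1.561, -0.246]
force: [0.4, -0.5, 0.1]
gripper_width: 0.139
```

Emit:
{"api": "move_arm", "payload": {
  "increments": [
    [0, 0, 3, 0, 0.05],
    [0, 1, 6, 10, 0.05],
    [-1, 3, 6, 20, 0.05],
    [-2, 5.5, 6, 30, 0.05],
    [-3.5, 8, 6, 40, 0.05],
    [-5, 11, 6, 50, 0.05],
    [-6.5, 14, 6, 60, 0.05],
    [-8, 17, 6, 70, 0.05],
    [-9.5, 20, 6, 80, 0.05],
    [-11, 22.5, 6, 90, 0.05],
    [-11.8, 24, 6, 100, 0.05],
    [-11.9, 24.5, 6, 103.9, 0.05],
    [-11.9, 24.5, 6, 103.9, 0.05],
    [-11.9, 24.5, 4, 103.9, 0.05],
    [-11.9, 24.5, 1, 103.9, 0.05],
    [-11.9, 24.5, -1.5, 103.9, 0.05],
    [-11.9, 24.5, -3, 103.9, 0.05],
    [-11.9, 24.5, -3, 103.9, 0.05]
  ]
}}

```text
clock: 33.67
position: [0.4587, 0.3189, 0.0374]
ee_rot: [-1.152, 1.257, 1.153]
force: [-1.0, 0.2, 0.1]
gripper_width: 0.14
```

Run:
```python
from h import *
s=sense();print(s['position'],s['force'],cv2.Rodrigues(s['ee_rot'])[0][:,2])
c=cam("scene"); cv2.imwrite("pics/s5.png",cv2.resize(c['color'][110:300,380:560],None,fx=3,fy=3))
```

```text
[0.45872846 0.31894039 0.03741433] [-0.99401308  0.22399707  0.14176346] [ 0.07902574  0.99684158 -0.00786088]
```

View pics/s5.png

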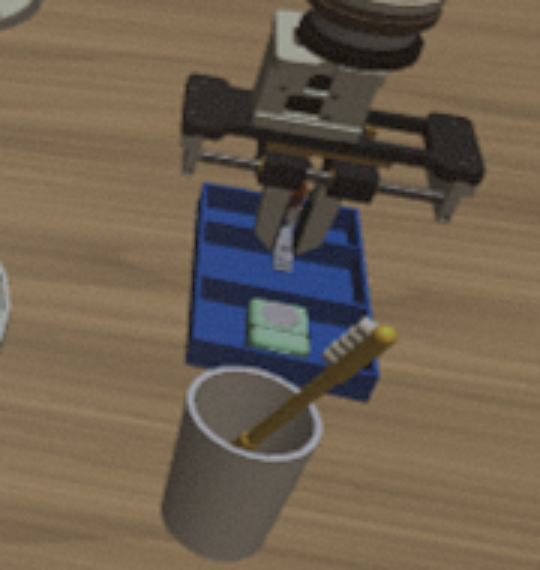

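Mint lies flat in the end bay at (280,325), and the clipper is over the middle bay at (285,245). I'll lower the clipper.

Emit:
{"api": "move_arm", "payload": {
  "increments": [
    [0, 0, -1, 0, 0.05],
    [0, 0, -2, 0, 0.05],
    [0, 0, -2.7, 0, 0.05],
    [0, 0, -3.0, 0, 0.05],
    [0, 0, -3.15, 0, 0.05],
    [0, 0, -3.2, 0, 0.05],
    [0, 0, -3.2, 0, 0.05]
  ]
}}

```text
clock: 34.6
position: [0.4595, 0.3197, 0.0065]
ee_rot: [-1.152, 1.255, 1.153]
force: [1.0, -0.9, -1.0]
gripper_width: 0.138
```

Emit:
{"api": "move_arm", "payload": {
  "increments": [
    [0, 0, -0.1, 0, 0.05],
    [0, 0, -0.15, 0, 0.05],
    [0, 0, -0.2, 0, 0.05],
    [0, 0, -0.2, 0, 0.05]
  ]
}}

```text
clock: 35.1
position: [0.4596, 0.3197, 0.0062]
ee_rot: [-1.152, 1.255, 1.152]
force: [-5.1, -2.5, 14.7]
gripper_width: 0.138
```

Contact at 14.7 N, so it's on the floor. I'll release gently, rise and move clear to inspect.

Emit:
{"api": "move_arm", "payload": {
  "increments": [
    [0, 0, 0.05, 0, 0.2],
    [0, 0, 0.05, 0, 0.35],
    [0, 0, 0.05, 0, 0.4],
    [0, 0, 2, 0, 0.4],
    [0, 0, 6, 0, 0.4],
    [0, 0, 12, 0, 0.4],
    [0, 0, 18, 0, 0.4],
    [0, -10, 22, 0, 0.4],
    [-5, -20, 24, 0, 0.4],
    [-5, -30, 24, 0, 0.4],
    [-5, -30, 24, 0, 0.4],
    [-5, -30, 24, 0, 0.4],
    [-5, -30, 24, 0, 0.4]
  ]
}}

```text
clock: 36.72
position: [0.4091, 0.0154, 0.2479]
ee_rot: [-1.148, 1.257, 1.145]
force: [1.2, 1.3, 0.2]
gripper_width: 0.404
```

Run:
```python
from h import *
s=sense();print(s['clock'],s['position'],s['force'])
c=cam("scene"); a=cv2.resize(c['color'][120:300,150:560],None,fx=1.95,fy=1.95)
for k in("cup","cream_jar","mint_floss","nail_clipper","coral_floss"):
    for r in place_of("scene",k)[:1]: print(k,round(r['p'],2),np.round(at_z(c,r['centre'],{'cup':0,'cream_jar':.022}.get(k,.003)),3))
c=cam("top"); w=cloud(c); z=w[...,2]
cv2.imwrite("pics/s6.png",a); cv2.imwrite("pics/t6.png",cv2.resize(c['color'][90:300,140:500],None,fx=2.2,fy=2.2))
for n,sg in(("blue",1),("grey",-1)):
    m=(z>.019)&(z<.03)&(abs(w[...,1]-sg*.32)<.14)&(abs(w[...,0]-.472)<.135)
    rc=cv2.minAreaRect(w[m][:,:2].astype(np.float32)); print(n,rc)
    a=np.radians(rc[2]-90); q=w[...,:2]-np.array(rc[0]); u=q@[np.cos(a),np.sin(a)]; v=q@[-np.sin(a),np.cos(a)]
    for b,x0,x1 in(("narrow",-.094,-.052),("mid",-.043,.021),("end",.03,.094)):
        k=(u>x0)&(u<x1)&(abs(v)<.052)&(z>.0105)&(z<.11)
        if k.sum()>5: print(b,k.sum(),'u',np.round([u[k].min(),u[k].max()],3),'v',np.round([v[k].min(),v[k].max()],3),'z',np.round([np.median(z[k]),z[k].max()],3))
```

```text
36.725 [0.40907849 0.01537975 0.24790454] [1.16745637 1.2788713  0.20134055]
cup 0.65 [0.695 0.262 0.   ]
cream_jar 0.58 [ 0.5   -0.06   0.022]
nail_clipper 0.46 [0.454 0.323 0.003]
coral_floss 0.88 [ 0.536 -0.321  0.003]
blue ((0.47016990184783936, 0.31950148940086365), (0.12198793888092041, 0.20008951425552368), 85.67145538330078)
narrow 146 u [-0.085 -0.059] v [-0.016  0.037] z [0.061 0.099]
mid 57 u [-0.039  0.014] v [-0.009  0.029] z [0.013 0.019]
end 286 u [0.036 0.086] v [-0.036  0.019] z [0.022 0.03 ]
grey ((0.47260889410972595, -0.3159230947494507), (0.1221458911895752, 0.20062927901744843), 74.28388977050781)
narrow 140 u [-0.089 -0.054] v [-0.033  0.051] z [0.062 0.097]
mid 6 u [-0.041  0.017] v [-0.042  0.044] z [0.011 0.011]
end 291 u [0.034 0.086] v [-0.022  0.039] z [0.023 0.03 ]
```

View pics/s6.png

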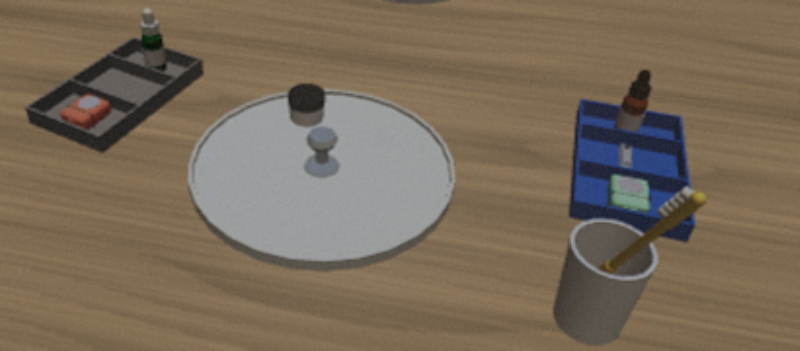

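View pics/t6.png

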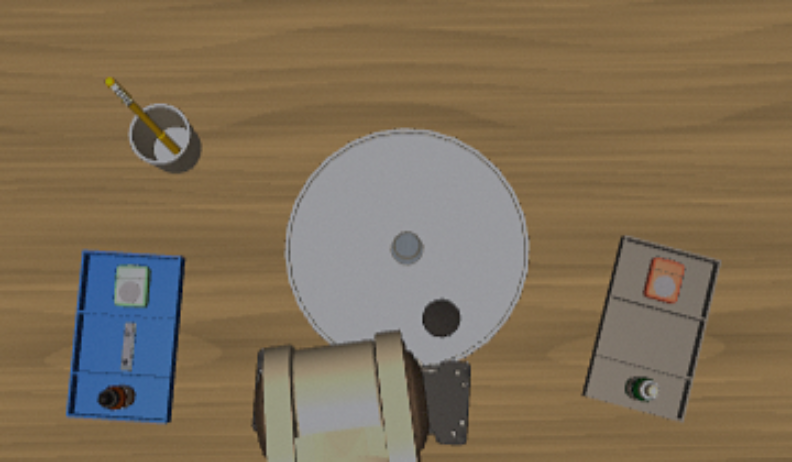

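Both pictures show all five things in their bays, flat or upright, with the jar and cup unmoved. The arm is clear, so I'll hand the job in.

```bash
python3 -c "
from bench import *
print(close_job())"
```

```text
the job is handed in; nothing more can be done
None
```

Both wash kits are made up and the job is handed in, about 37 s in on the robot clock. Hand-in gave no verdict.

| Tray | Narrow bay | Middle bay | End bay |
|---|---|---|---|
| Blue | amber bottle | nail clipper | mint floss |
| Grey | green bottle | empty | coral floss |

**Last checks:** The final top depth data and pictures put all five things inside their bays, with the bottles upright and the rest flat at the expected heights. The trays are within about 0.3 mm of where they started. The jar is still upright on the turntable, the cup is within measuring error of its start, and the arm is clear of everything.

**Disagreements:**
- **Grey tray direction:** the text says its -x (narrow) end points away from the robot. The depth data showed the cross walls at about -50 and +24 mm from the robot-side end, so the narrow bay faces the robot. I went by the measured bay.
- **Contact on placing:** the mint case read only 0.6 N at floor level, so I went down about another millimetre before releasing, with no force reading after that. The clipper read 14.7 N when it touched the floor. Both lie flat in the final pictures.
- **Missed detection:** in the final scene view the network did not report the mint case. The depth data and both pictures show it in place.

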